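# Turn a tray of porous discs over into a clean tray

## Robot

A 6-joint arm with a two-finger parallel gripper is mounted at the origin on the work surface. World frame = base frame: x ahead of the robot, y to its left, z up, the work surface at z = 0. Lengths are in m, angles in degrees, forces in N, time in s.
With the tool pointing down it reaches from about 0.25 to 0.725 m from the base axis. Payload 9.7 kg.
Tool frame: the origin (TCP) lies on the centre line of the jaws, within the pads' length; the fingertips stand bot.nose_length ahead of it and the grasp point (between the pads) lies 11 mm behind it (bot.nose_length is the distance from the TCP to the fingertips, in m); z points along the fingers, y is the line along which they close (so a half turn about z gives the same grasp; the last joint's range is limited). The gripper opens to 85 mm and grips with 20 to 120 N. Pads are 22 mm wide; open, the fingers measure 114 mm over their backs; the gripper's body (76 mm by 85 mm) begins 54 mm behind the grasp point. The pads swing forward as they close: fully open they stand 13 mm farther back than shut.
Start: joints at [65.317, 4.979, 10.078, 95.1, 0, 90], TCP at [0.23, 0.5, 0.239] pointing down, gripper open.
Joint ranges: [-179.16, 179.16], [-48.56, 103.87], [-65.8, 70.77], [-126.05, 130.52], [-82.76, 87.17], [-180, 180]. Speed limits (degrees/s): [127.2, 127.2, 147.25, 180, 180, 180].

## Interface

Orientations are given as [roll, pitch, yaw] about the fixed x, y, z axes, in that order (R = Rz(yaw) Ry(pitch) Rx(roll)).
In Python, from workcell import bot gives the robot as it stands. The module is installed in compiled form; this text tells all that it offers.
- The arm moves only by the shell command python3 -m inch 'ROWS' [OPENING] [FORCE]. ROWS is JSON, a list of rows, each a list of 4 numbers: the shift along the world's x, y, z in cm, then the turn about the world's z in degrees. A call has exactly 8 rows; each row is the pose to reach, as a shift and turn from the pose commanded when the call began; what a row does not reach only later rows make up. A row lasts 1/8 s, in which the tool goes at most 62.5 mm and 10.7 degrees, less where a joint would pass 70% of its speed; a pose out of reach is approached as far as the arm can. A call with a gripper value outside its range is refused whole. OPENING is the finger opening in cm, from 0 to 8.54, set as the call begins (- or left out, the last holds). The fingers move at their own pace and stop on an object; FORCE is the grip in N (left out, the last holds). Time passes only in rows, so rows that repeat a pose let the fingers close, or fill a call up. It gives the time, the measured TCP pose, the force, the opening and the grip force at its end, in the units of the state.
- bot.get_obs(): the state, without advancing time (a new reading comes with each control period).
- bot.camera(name): name is "scene" or "top"; returns a dict with "img" (480x640x3 uint8, red, green, blue), "fovy" (degrees; the focal length in pixels is half the picture's height over the tangent of half this angle, whatever the lens; pixels are square), "cx", "cy" (the principal point, pixels), "R" (3x3) and "t" (3): a world point X has camera coordinates R X + t. Camera axes: x right, y down, z forward; pixel columns grow to the right and rows downward; lengths in m; the calibration is good to about 2 mm. A picture is of the moment at which its call begins. There is no depth.
- bot.job_done(): hands the job in; it is judged then, once.
Trained networks look in a picture, given as the dict that the camera call returned (one of the last four; its "shot" number tells which), for a name from the list of things; names that differ only in an ending like _2 or _b are one class to them, and where a whole thing is asked for, a point or a joint stands for the part that bears it (a point fixed in the world has none). Each returns a list of dicts, best first, with "score" (0 to 1); they miss things now and then, are a little off and sometimes report something else, mostly with a low value. They report only what shows in the picture. A call takes as long as a camera call. They do not tell look-alikes from the thing itself.
- bot.find_in(thing, picture): "point" ([column, row] in pixels, amid what is visible of it).
- bot.landmark_of(thing, picture): "point" ([column, row] in pixels: a listed point, or the origin of a listed thing).
The state is a dict: "time": time; "q": joint angles; "qd": joint speeds; "joint_efforts": joint torques, N m; "ee_pos": TCP position; "tcp_rot": TCP orientation; "wrist_force": force on the tool from outside, world axes, zero at the start; "torque": the same for the moment, N m; "opening": finger opening in m; "grasp_force": force on a finger pad.
Only numpy, scipy, OpenCV 4.12 (cv2) and the standard library are available. Lean on these libraries where they do the work, as an engineer would, in place of code of your own. Each camera call takes 0.05 s, during which the arm holds its last target. There are 200 camera calls.

## Task

The yellow tray in the turnover cradle holds two loose porous discs that are to dry on their other face. Take the blue tray, lying face down on the bench, cap the yellow tray with it and press it down until the cradle's two spring rollers snap in over its ends, then turn the cradle right over with the red crank grip, through half a turn, so that the discs end up lying in the blue tray. Let go of everything and leave the pair closed.

Things in the scene. Friction and masses are not known exactly. Their poses are not given: they have to be found in the camera images.
- clean_tray: Blue empty tray 76 (x) x 130 (y) mm, 13 high, walls 3, ~120 g, lying open side down. On its back (facing up) a black grip bar 12 wide (x), 60 long (y), 30 high; its top is 43 above the rim. Origin: centre of the rim plane, on the bench at the start; z out of the back (up). A smaller green tray (66 x 92 mm) with the same kind of bar does not fit.
- loaded_tray: Yellow tray of the same form, open side up in the cradle, bar below. Origin: centre of the rim plane, 75 mm above the bench, on the turning axis; x across, y along the tray and the axis, z out of the open side. Capped: blue on top bar up, long sides parallel (either way round), rims meet, both origins coincide. The stand is fixed to the bench, its place and yaw vary.
- cradle (a joint): Turn about the tray's y axis, rad: 0 at start, 3.14 (stop) turned over; stiff (0.3 N m), stays where left. Flared side walls, tops 12 mm above the yellow rim, guide the blue tray with 2 mm play a side. Sprung white rollers (12 mm dia.) at both ends give way at a 10 to 15 N push and snap in over the blue tray's back, tops 23 mm above the rims; posts at the ends 11 mm above.
- crank_pin (a point): Middle of the red round crank grip (12 mm dia., 50 long, parallel to the axis, spins freely): 140 mm from the cradle's centre towards the yellow tray's -y, 55 mm off the axis, at start on its -x side, 75 mm above the bench. It rises over the top (130 mm up at 1.57 rad) and down to the +x side, 75 mm up again. The crank arm is 25 mm from it towards the cradle.
- disc_a_center (a point): Centre of one porous disc (reddish brown, 50 mm in diameter, 12 mm thick) lying loose in the yellow tray.
- disc_b_center (a point): Centre of the other porous disc, the same size and colour.
Things that resemble listed ones, but are neither listed nor needed, are in the scene too. Of the things that look like the clean_tray, the smaller one is meant. Leave any grey look-alike of the part that bears disc_a_center alone.

How it is judged (in metres and radians):
On the way:
1. the blue tray caps the yellow one, rims together, with the cradle still upright (distance between clean_tray and loaded_tray below 0.01 m and angle between the z axis of clean_tray and the z axis of loaded_tray, either way round below 0.12 rad and angle between clean_tray's own z axis and vertical below 0.3 rad and value of joint cradle below 0.2 rad), for 0.2 s.
At the end, for the whole second after the job is handed in: The cradle is turned over to within 10 degrees of its stop, the blue tray is underneath, open side up, with the yellow tray still closed on it (rim centres within 10 mm), both discs lie in the blue tray and all is at rest (value of joint cradle above 2.96 rad and distance between clean_tray and loaded_tray below 0.01 m and angle between clean_tray's own z axis and vertical above 2.9 rad and z of each of disc_a_center, disc_b_center in the frame of clean_tray above 0.001 m and distance between each of disc_a_center, disc_b_center and clean_tray below 0.065 m and linear speed of clean_tray below 0.02 m/s); the robot touches nothing.
It fails at once if the cradle is turned while the yellow tray is not closed by the blue one (gap over 20 mm) (value of joint cradle above 0.5 rad and distance between clean_tray and loaded_tray above 0.02 m).
It also fails if it takes over 53 s, if anything falls off the work surface, if the arm or the gripper's body presses on something with over 40 N, if the wrist force passes 120 N, or if a joint passes its speed limit or range.

## Working session

There is one attempt and no reset: what is moved stays moved. The work goes in short steps, Python scripts to look and compute and a shell command to move; the robot and the scene stay as the last step left them, time stands still between calls to the robot, and variables do not carry over. Pictures are saved under pics/ and viewed, at most 10 in all, crops included, and the job is handed in when it is done.

```bash
mkdir -p pics
cat > h.py <<'E'
from workcell import bot
import numpy as np, cv2
def ray(p,px):
    f=240/np.tan(np.radians(p["fovy"])/2); R=np.array(p["R"]); t=np.array(p["t"])
    d=R.T@np.array([(px[0]-p["cx"])/f,(px[1]-p["cy"])/f,1]); return -R.T@t,d
def at(p,px,z):
    o,d=ray(p,px); return o+d*(z-o[2])/d[2]
def proj(p,X):
    f=240/np.tan(np.radians(p["fovy"])/2); c=np.array(p["R"])@np.array(X)+np.array(p["t"]); return [p["cx"]+f*c[0]/c[2],p["cy"]+f*c[1]/c[2]]
def save(p,n,crop=None,s=1):
    im=p["img"][...,::-1]
    if crop: im=im[crop[1]:crop[3],crop[0]:crop[2]]
    cv2.imwrite("pics/"+n,cv2.resize(im,None,fx=s,fy=s,interpolation=cv2.INTER_CUBIC))
E
python3 - <<'E'
from h import *
for n in("top","scene"):
    p=bot.camera(n); save(p,n+"0.png"); print(n,p["fovy"],p["cx"],p["cy"],ray(p,[320,240]))
    for th,z in(("clean_tray",0),("loaded_tray",.075),("crank_pin",.075),("disc_a_center",.07)):
        for d in bot.landmark_of(th,p)[:4]: print(th,np.round(d["point"],1),round(d["score"],2),at(p,d["point"],z).round(4))
print(bot.nose_length,bot.get_obs())
E
```

```text
top 49.234345547744425 325.5349065557555 236.31069217432773 (array([ 0.3373843 , -0.00834977,  1.0984133 ]), array([ 0.110389  ,  0.02065386, -0.99375498]))
clean_tray [198.3 330.9] 0.88 [0.2726 0.2685 0.    ]
clean_tray [214.6 241.1] 0.63 [0.4595 0.2374 0.    ]
loaded_tray [369.7 211.8] 0.89 [ 0.5061 -0.0858  0.075 ]
crank_pin [444.3 245. ] 0.73 [ 0.4385 -0.2305  0.075 ]
disc_a_center [385.7 217.3] 0.75 [ 0.4955 -0.1177  0.07  ]
disc_a_center [383.9 275.6] 0.57 [ 0.3801 -0.1115  0.07  ]
scene 50.02699172321594 318.1784795887328 241.71407391565185 (array([0.78824082, 0.65574241, 0.83568658]), array([-0.30077265, -0.62687569, -0.7187394 ]))
clean_tray [477.1 325.5] 0.77 [0.2717 0.273  0.    ]
clean_tray [385.2 347.2] 0.62 [0.4551 0.2337 0.    ]
loaded_tray [292.  217.1] 0.94 [ 0.4927 -0.0969  0.075 ]
crank_pin [289.2 176.6] 0.61 [ 0.4416 -0.2255  0.075 ]
disc_a_center [285.1 211.1] 0.69 [ 0.4963 -0.1263  0.07  ]
disc_a_center [335.7 217.2] 0.69 [ 0.407  -0.0578  0.07  ]
0.008 {'time': 0.5, 'q': array([ 6.53197157e+01,  4.97822133e+00,  1.00782045e+01,  9.50982313e+01,
       -4.11836371e-04,  8.99983098e+01]), 'qd': array([ 0.05090153, -0.12216974, -0.05374839, -0.03238594,  0.0302576 ,
        0.05913499]), 'joint_efforts': array([-2.47799137e-03, -5.19647419e+01,  4.64542437e+01,  1.79050418e-03,
       -1.65166234e-04,  6.56284094e-08]), 'ee_pos': array([0.22965882, 0.49976224, 0.23929057]), 'tcp_rot': array([1.79998248e+02, 4.11888047e-04, 1.55321406e+02]), 'wrist_force': array([ 0.47108388, -0.03731651,  0.68079816]), 'torque': array([ 0.04010853, -0.04148121,  0.01925642]), 'grasp_force': 0.0, 'opening': 0.085876631662615}
```

View pics/top0.png

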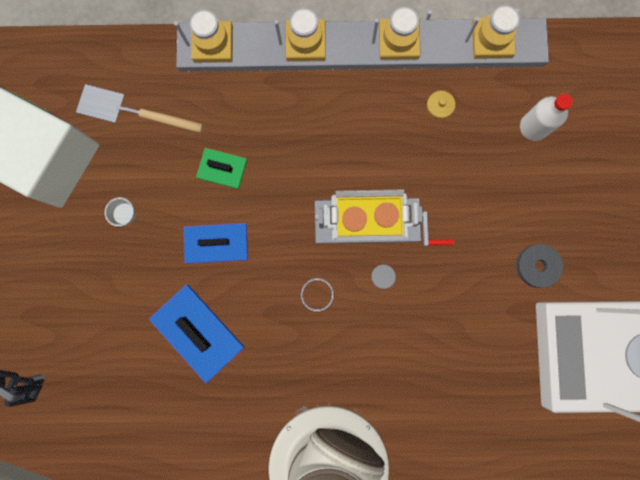

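View pics/scene0.png

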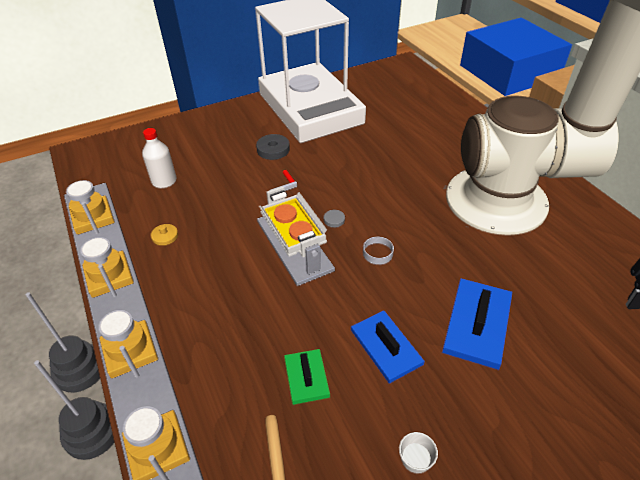

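Top view: blue trays at (215,243), about 64 px ≈ 130 mm long, and at (196,333), larger; the green one is at (221,168). The smaller blue at (215,243) matches 76x130 mm. The cradle is at (370,215) with the red grip at (440,243), so tray y runs close to world +y. The brown discs lie in the yellow tray, and the grey disc at (384,276) is the look-alike. Next I'll segment and check in a crop.

Run:
```python
from h import *
def rect(p,m,z,name):
    cs,_=cv2.findContours(m.astype(np.uint8),cv2.RETR_EXTERNAL,cv2.CHAIN_APPROX_NONE)
    for c in cs:
        if cv2.contourArea(c)<60: continue
        w=np.array([at(p,q,z)[:2] for q in c[:,0,:]],np.float32)
        r=cv2.minAreaRect(w*1000); print(name,"px",c[:,0].mean(0).round(0),np.round(r[0],1),np.round(r[1],1),round(r[2],1))
for n in("top","scene"):
    p=bot.camera(n); hsv=cv2.cvtColor(p["img"],cv2.COLOR_RGB2HSV); H,S,V=[hsv[...,i].astype(int) for i in range(3)]
    print(n)
    if n=="top":
        box=np.zeros(H.shape,bool); box[215:400,140:260]=1; cr=np.zeros_like(box); cr[180:260,300:470]=1
    else:
        box=np.zeros(H.shape,bool); box[270:400,340:530]=1; cr=np.zeros_like(box); cr[150:290,240:350]=1
    bl=(H>100)&(H<125)&(S>120)&(V>60)
    rect(p,bl&box,.013,"blue"); rect(p,(V<50)&box,.043,"bar")
    rect(p,(H>22)&(H<32)&(S>150)&cr,.075,"yellow")
    rect(p,((H<4)|(H>176))&(S>200)&cr,.075,"red")
    if n=="top":
        a=p["img"][215:400,140:260]; b=p["img"][180:270,305:465]
        a=cv2.resize(a[:90],(600,450//1),interpolation=2); b=cv2.resize(b,(800,450),interpolation=2)[:, :]
        cv2.imwrite("pics/blue.png",cv2.resize(p["img"][150:400,140:470],None,fx=2.4,fy=2.4,interpolation=2)[...,::-1])
```

```text
top
blue px [196. 334.] [269.7 269.5] [176.1 104.6] 42.6
blue px [215. 243.] [454.3 233. ] [ 75.8 131. ] 2.7
bar px [193. 333.] [270.7 268.7] [79.5 19.4] 42.8
bar px [213. 242.] [453. 231.] [57.1  8.2] 89.4
yellow px [370. 216.] [498.6 -85.2] [ 75.6 127.3] 0.6
red px [441. 242.] [ 444.5 -224.2] [47.1  7.9] 89.4
scene
blue px [387. 346.] [455.9 235.5] [ 80.7 135.3] 2.6
blue px [479. 324.] [269.7 270.4] [188.9 104.1] 42.6
bar px [387. 339.] [459.8 240.5] [21.  70.6] 2.4
bar px [481. 312.] [271.4 270.9] [108.8  17.1] 42.3
yellow px [293. 222.] [497.8 -86.2] [ 76.5 128.5] 0.5
```

View pics/blue.png

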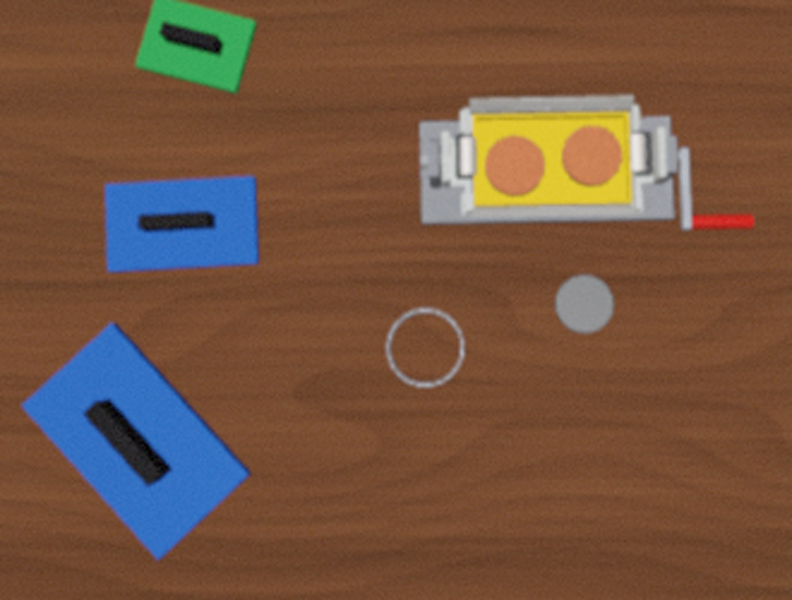

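The crop confirms the target: the smaller blue tray (measured 76x131 mm) at top-image (215,243), which is (0.454, 0.233) with yaw 2.7°. The larger blue one measures 105x176 mm. Cradle centre is (0.498, -0.086) with yaw 0.5°. Moving above the tray.

```bash
python3 -m inch '[[5,-6,-3,-10],[10,-11,-5,-20],[14,-16,-7,-30],[18,-21,-9,-40],[22.4,-26.7,-11,-50],[22.4,-26.7,-12,-60],[22.4,-26.7,-12,-62.6],[22.4,-26.7,-12,-62.6]]' 5 30
python3 - <<'E'
from h import *
o=bot.get_obs(); print(o["q"].round(1))
p=bot.camera("scene"); save(p,"s1.png",(320,230,520,420),3)
E
```

```text
time: 1.6
ee_pos: [0.4539, 0.2322, 0.1191]
tcp_rot: [-180.0, 0.0, 92.7]
wrist_force: [-0.4, 0.1, 1.1]
opening: 0.0499
grasp_force: 0.0
[ 27.1  -1.2  -9.5  81.7   0.  114.4]
```

View pics/s1.png

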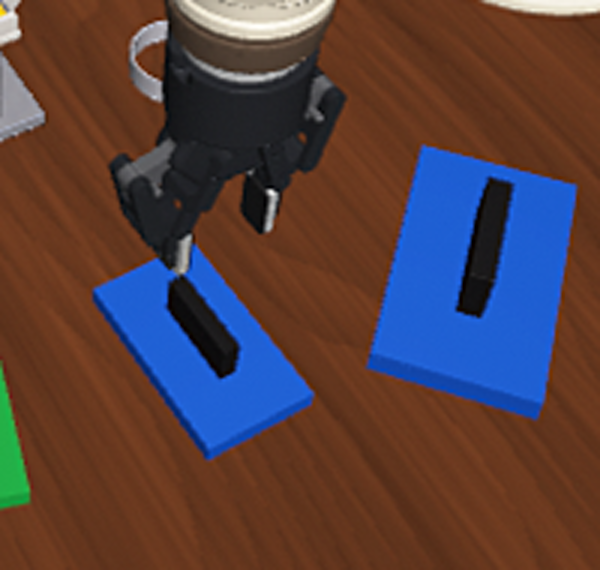

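The gripper hangs above the bar of the small blue tray with the jaws straddling it along x (crop (215,310)). Descend and grip.

```bash
python3 -m inch '[[0,0,-4,0],[0,0,-7,0],[0,0,-9,0],[0,0,-9,0],[0,0,-9,0],[0,0,-9,0],[0,0,-9,0],[0,0,-9,0]]' 
python3 -m inch '[[0,0,0,0],[0,0,0,0],[0,0,0,0],[0,0,0,0],[0,0,0,0],[0,0,0,0],[0,0,0,0],[0,0,0,0]]' 0 110
python3 -m inch '[[0,0,3,0],[0,0,7,0],[0,0,12,0],[0,0,14,0],[0,0,14,0],[0,0,14,0],[0,0,14,0],[0,0,14,0]]'
python3 - <<'E'
from h import *
p=bot.camera("top"); save(p,"t2.png",(150,160,350,310),4)
E
```

```text
time: 2.65
ee_pos: [0.4538, 0.2328, 0.0296]
tcp_rot: [180.0, -0.0, 92.7]
wrist_force: [-0.3, 0.3, 0.0]
opening: 0.0497
grasp_force: 0.0
time: 3.65
ee_pos: [0.4538, 0.2328, 0.0296]
tcp_rot: [180.0, -0.0, 92.7]
wrist_force: [-1.7, -0.6, 5.5]
opening: 0.01
grasp_force: 108.3
time: 4.65
ee_pos: [0.4533, 0.2326, 0.1684]
tcp_rot: [-179.9, 0.0, 92.7]
wrist_force: [0.2, -0.2, -1.1]
opening: 0.0097
grasp_force: 107.7
```

View pics/t2.png

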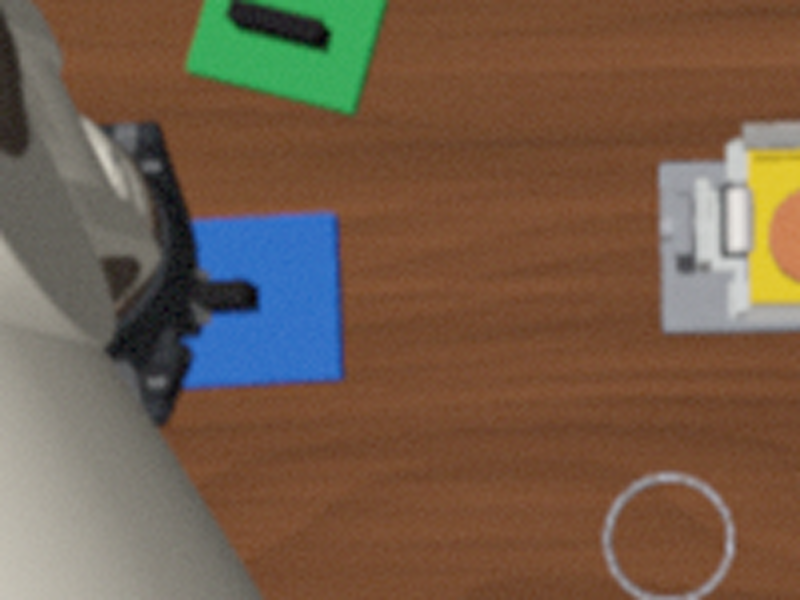

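The tray hangs level in the grip and the force shows its weight. Carry it above the cradle and measure its edges there.

```bash
python3 -m inch '[[1,-6,0,0],[2,-12,0,-1],[3,-18,0,-2],[4,-24,0,-2.2],[4.4,-29,0,-2.2],[4.4,-31.9,0,-2.2],[4.4,-31.9,0,-2.2],[4.4,-31.9,0,-2.2]]'
python3 - <<'E'
from h import *
o=bot.get_obs(); print(o["ee_pos"],o["tcp_rot"])
zb=o["ee_pos"][2]-.0296+.013
for n in("top","scene"):
    p=bot.camera(n); hsv=cv2.cvtColor(p["img"],cv2.COLOR_RGB2HSV); H,S,V=[hsv[...,i].astype(int) for i in range(3)]
    m=((H>100)&(H<125)&(S>120)&(V>60)).astype(np.uint8)
    if n=="top": m[:,:290]=0
    else: m[:150]=0; m[300:]=0; m[:,:200]=0;m[:,420:]=0
    for c in cv2.findContours(m,0,1)[0]:
        if cv2.contourArea(c)<100: continue
        w=np.array([at(p,q,zb)[:2] for q in c[:,0]],np.float32)*1000
        print(n,c[:,0].min(0),c[:,0].max(0),cv2.minAreaRect(w),w.min(0),w.max(0))
    save(p,n+"3.png",(250,130,470,290) if n=="top" else (200,90,400,290),3)
a=cv2.imread("pics/top3.png");b=cv2.imread("pics/scene3.png")
a=cv2.resize(a,(480,349)); a=cv2.copyMakeBorder(a,0,51,0,0,0); b=cv2.resize(b,(320,320));b=cv2.copyMakeBorder(b,0,80,0,0,0)
cv2.imwrite("pics/both3.png",np.hstack([a,b]))
E
```

```text
time: 5.7
ee_pos: [0.4976, -0.0858, 0.1691]
tcp_rot: [-180.0, -0.0, 90.5]
wrist_force: [0.6, -0.1, -1.2]
opening: 0.0098
grasp_force: 107.7
[ 0.49759974 -0.0858061   0.16911674] [-1.79983799e+02 -1.97866355e-02  9.05111529e+01]
top [337 190] [345 230] ((497.39031982421875, -27.609594345092773), (14.69247817993164, 74.1050796508789), 89.28782653808594) [460.38873 -35.41581] [534.5281   -19.963343]
scene [262 178] [321 223] ((499.07867431640625, -79.14326477050781), (80.53094482421875, 142.51219177246094), 0.7515909671783447) [ 458.39117 -150.2032 ] [539.79407   -8.199232]
```

View pics/both3.png

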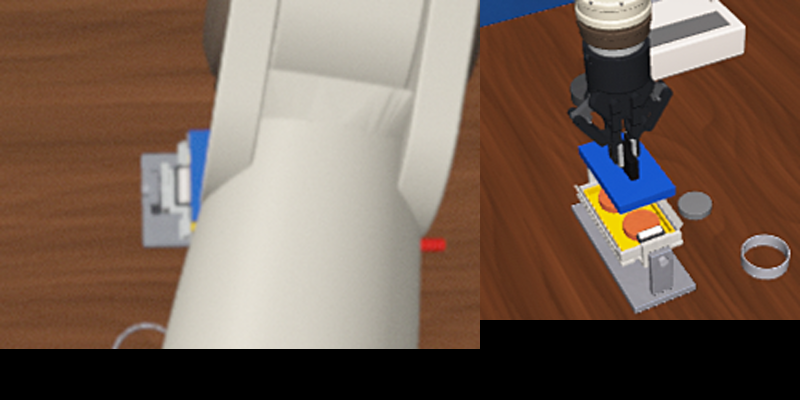

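The blue tray hovers over the cradle, square to it. Top view gives its +y edge at -20 mm, so its centre is y=-85 and x=497.4, against yellow at (498.6, -85.2). Shift +0.1 cm in x and lower.

```bash
python3 -m inch '[[0.1,0,-2,0],[0.1,0,-3,0],[0.1,0,-3.8,0],[0.1,0,-4.2,0],[0.1,0,-4.6,0],[0.1,0,-5,0],[0.1,0,-5.2,0],[0.1,0,-5.2,0]]'
```

```text
time: 6.8
ee_pos: [0.4987, -0.0862, 0.1171]
tcp_rot: [-180.0, -0.0, 90.5]
wrist_force: [0.7, 0.7, -2.2]
opening: 0.0095
grasp_force: 107.5
```

```bash
python3 -m inch '[[0,0,-0.2,0],[0,0,-0.4,0],[0,0,-0.6,0],[0,0,-0.7,0],[0,0,-0.8,0],[0,0,-0.9,0],[0,0,-1,0],[0,0,-1,0]]'
```

```text
time: 7.8
ee_pos: [0.4987, -0.0862, 0.1068]
tcp_rot: [-180.0, -0.0, 90.5]
wrist_force: [2.6, -0.8, -6.5]
opening: 0.0097
grasp_force: 107.4
```

```bash
python3 -m inch '[[0,0,-0.1,0],[0,0,-0.2,0],[0,0,-0.3,0],[0,0,-0.4,0],[0,0,-0.4,0],[0,0,-0.4,0],[0,0,-0.4,0],[0,0,-0.4,0]]'
python3 - <<'E'
from h import *
p=bot.camera("scene"); save(p,"s4.png",(240,150,360,300),4)
E
```

```text
time: 8.8
ee_pos: [0.4986, -0.0863, 0.1046]
tcp_rot: [179.9, 0.0, 90.5]
wrist_force: [-3.9, 0.6, 6.5]
opening: 0.0098
grasp_force: 109.6
```

View pics/s4.png

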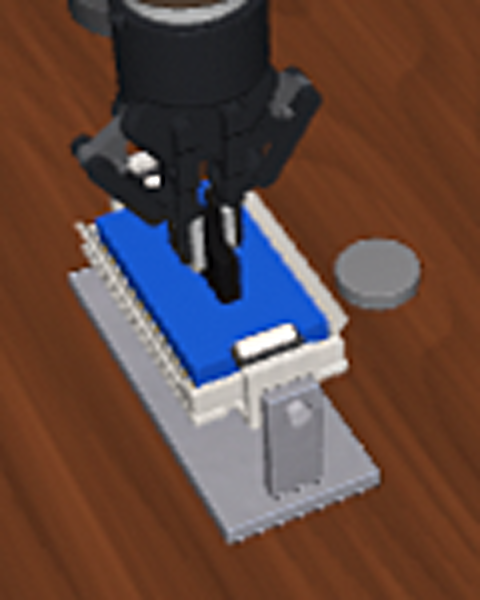

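The tray is seated: rim height .075, near roller snapped over the blue back at crop (265,343). Press once more to make sure of the far roller, release, rise, and go above the crank grip.

```bash
python3 -m inch '[[0,0,-0.1,0],[0,0,-0.2,0],[0,0,-0.3,0],[0,0,-0.3,0],[0,0,-0.3,0],[0,0,-0.2,0],[0,0,0,0],[0,0,0.1,0]]'
python3 -m inch '[[0,0,0.1,0],[0,0,0.1,0],[0,0,0.1,0],[0,0,0.1,0],[0,0,2,0],[0,0,5,0],[0,0,8,0],[0,0,8,0]]' 3.5 110
python3 - <<'E'
from h import *
o=bot.get_obs(); print(o["ee_pos"],o["tcp_rot"], (np.array([.4437,-.231,.13])-o["ee_pos"])*100)
E
```

```text
time: 9.85
ee_pos: [0.4986, -0.0863, 0.1046]
tcp_rot: [180.0, 0.0, 90.5]
wrist_force: [-0.3, 0.1, -3.1]
opening: 0.01
grasp_force: 108.4
time: 10.85
ee_pos: [0.4999, -0.0864, 0.188]
tcp_rot: [179.7, 0.1, 90.5]
wrist_force: [0.6, 0.1, -0.1]
opening: 0.035
grasp_force: 0.0
[ 0.49990199 -0.08643643  0.18797509] [1.79707928e+02 5.16464918e-02 9.05195386e+01] [ -5.62019918 -14.45635737  -5.79750855]
```

```bash
python3 -m inch '[[-2,-5,0,0],[-4,-10,0,0],[-5.5,-14.5,0,0],[-5.5,-14.5,-2,0],[-5.5,-14.5,-5,0],[-5.5,-14.5,-5,0],[-5.5,-14.5,-5,0],[-5.5,-14.5,-5,0]]'
python3 - <<'E'
from h import *
p=bot.camera("scene"); save(p,"s5.png",(210,100,350,250),4)
E
```

```text
time: 11.85
ee_pos: [0.4442, -0.2314, 0.1356]
tcp_rot: [179.9, 0.0, 90.5]
wrist_force: [-0.1, -0.3, -0.0]
opening: 0.0349
grasp_force: 0.0
```

View pics/s5.png

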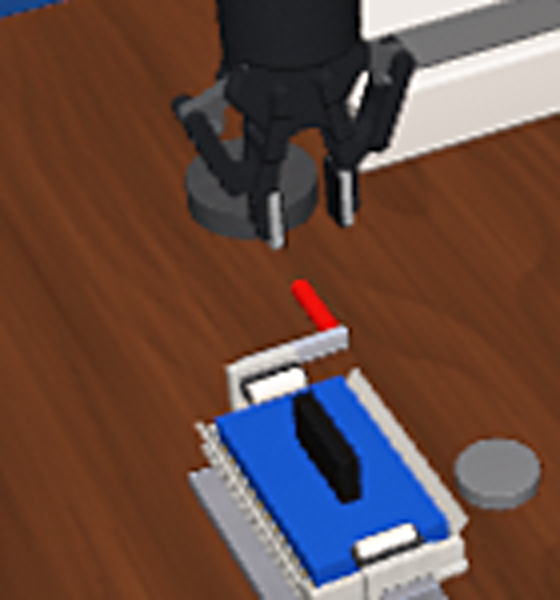

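Both white rollers, at crop (275,385) and (388,540), lie over the blue back. The open jaws are above the red grip at (315,305). Descend and grip.

```bash
python3 -m inch '[[0,0,-2,0],[0,0,-4,0],[0,0,-6,0],[0,0,-7.2,0],[0,0,-7.2,0],[0,0,-7.2,0],[0,0,-7.2,0],[0,0,-7.2,0]]'
python3 -m inch '[[0,0,0,0],[0,0,0,0],[0,0,0,0],[0,0,0,0],[0,0,0,0],[0,0,0,0],[0,0,0,0],[0,0,0,0]]' 0 60
```

```text
time: 12.9
ee_pos: [0.4439, -0.2314, 0.0628]
tcp_rot: [180.0, 0.0, 90.5]
wrist_force: [0.3, 0.8, 0.1]
opening: 0.0352
grasp_force: 0.0
time: 13.9
ee_pos: [0.4443, -0.2313, 0.0626]
tcp_rot: [179.9, 0.0, 90.5]
wrist_force: [5.8, 0.5, 0.7]
opening: 0.0097
grasp_force: 58.4
```

```bash
python3 -m inch '[[0.1,0,1.07,0],[0.42,0,2.1,0],[0.93,0,3.06,0],[1.6,0,3.89,0],[2.44,0,4.57,0],[3.4,0,5.08,0],[4.43,0,5.4,0],[5.5,0.05,5.5,0]]'
python3 - <<'E'
from h import *
p=bot.camera("scene"); save(p,"s6.png",(210,90,350,250),3.7)
E
```

```text
time: 14.9
ee_pos: [0.4985, -0.2309, 0.1178]
tcp_rot: [-179.9, 0.0, 90.5]
wrist_force: [-6.9, -4.5, -4.9]
opening: 0.0101
grasp_force: 59.1
```

View pics/s6.png

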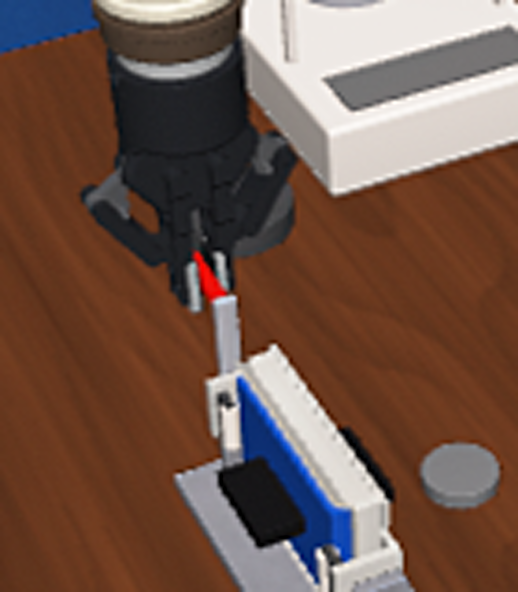

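The cradle stands at a quarter turn with the pair closed, and the grip at (208,275) is still held. Second half of the arc.

```bash
python3 -m inch '[[1.07,0,-0.1,0],[2.1,0,-0.42,0],[3.06,0,-0.93,0],[3.89,0,-1.6,0],[4.57,0.05,-2.44,0],[5.08,0.05,-3.4,0],[5.4,0.05,-4.43,0],[5.5,0.05,-5.5,0]]'
python3 -m inch '[[0,0,-0.1,0],[0,0,-0.3,0],[0,0,-0.4,0],[0,0,-0.4,0],[0,0,-0.4,0],[0,0,-0.2,0],[0,0,-0.1,0],[0,0,-0.1,0]]'
```

```text
time: 15.95
ee_pos: [0.5546, -0.2305, 0.0639]
tcp_rot: [179.9, 0.1, 90.5]
wrist_force: [-6.2, -1.5, 7.0]
opening: 0.01
grasp_force: 60.3
time: 16.95
ee_pos: [0.5545, -0.2305, 0.0624]
tcp_rot: [179.9, 0.0, 90.5]
wrist_force: [-1.2, -2.5, 7.4]
opening: 0.0103
grasp_force: 60.3
```

```bash
python3 -m inch '[[0,0,0,0],[0,0,0,0],[0,0,0,0],[0,0,0,0],[0,0,0.5,0],[0,0,2,0],[0,0,5,0],[0,0,9,0]]' 4
python3 -m inch '[[0,-3,3,0],[0,-6,6,0],[0,-8,8,0],[0,-8,8,0],[0,-8,8,0],[0,-8,8,0],[0,-8,8,0],[0,-8,8,0]]'
python3 - <<'E'
from h import *
p=bot.camera("scene"); save(p,"s7.png",(210,90,360,290),3)
for q in ("crank_pin",):
    print([(d["point"],d["score"],at(p,d["point"],.075)) for d in bot.landmark_of(q,p)])
E
```

```text
time: 17.95
ee_pos: [0.5534, -0.2301, 0.1527]
tcp_rot: [-180.0, -0.0, 90.5]
wrist_force: [-0.1, -0.8, 0.5]
opening: 0.0401
grasp_force: 0.0
time: 18.95
ee_pos: [0.5536, -0.3098, 0.2311]
tcp_rot: [-180.0, -0.0, 90.5]
wrist_force: [0.1, -0.6, 0.3]
opening: 0.04
grasp_force: 0.0
[([245.3, 191.5], 0.7, array([ 0.55199537, -0.22315062,  0.075     ]))]
```

View pics/s7.png

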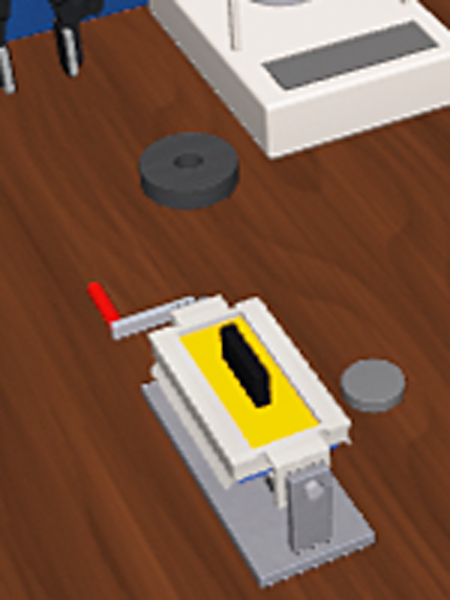

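The cradle is fully over, with yellow on top (crop (255,390)), blue beneath, and the crank on the +x side and level at (110,310). The gripper is clear of everything.

```bash
python3 -c "
from workcell import bot
print(bot.job_done())"
```

```text
the job is handed in; nothing more can be done
None
```

The blue tray capped the yellow one with both rollers snapped in, the cradle was cranked through half a turn to its stop, and everything was released and handed in at about 19 s; the hand-in returned no verdict, and the discs could not be seen inside the closed pair.

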